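# Take one dovetailed panel out of the hob cover

### The arm

A 6-joint arm with a two-finger parallel gripper is mounted at the origin on a cart in front of the work surface, level with it; the furniture and walls round the work are solid. World frame = base frame: x ahead of the robot, y to its left, z up, the work surface at z = 0. Lengths are in mm, angles in rad, forces in N, time in s.
With the tool pointing down it reaches from about 275 to 750 mm from the base axis. Payload 10.2 kg.
Tool frame: the origin (TCP) lies midway between the tips of the shut fingers; the grasp point (between the pads) lies 19 mm behind it; x points along the fingers, y is the direction in which the jaws open and shut, and the axes are right-handed (so a half turn about x gives the same grasp; the last joint's range is limited). The gripper opens to 85 mm and grips with 20 to 120 N. Pads are 22 mm wide; open, the fingers measure 114 mm over their backs; the gripper's body (76 mm by 85 mm) begins 54 mm behind the grasp point. The pads swing forward as they close: fully open they stand 13 mm farther back than shut.
Start: joints at [-0.223, 0.313, 1.498, -0, 1.331, -0.223], TCP at [525.006, -0.013, 231.294] pointing down, gripper open.
Joint ranges: [-2.94, 2.94], [-0.97, 2.17], [0.19, 2.56], [-1.23, 4.37], [0.02, 3.11], [-2.88, 2.88]. Speed limits (rad/s): [2.39, 2.39, 3.01, 3.14, 3.14, 3.14].

### API

Orientations are given as a unit quaternion [w, x, y, z].
In Python, from rig import sense, capture, get_calibration, finish_job gives the robot as it stands.
- The arm moves only by the tool jog_arm, never from a script. Its argument "increments" is a list of rows, each an object of numbers: "rx", "ry", "rz": the turn, a rotation vector about the tool's x, y, z in rad; "x", "y", "z": the shift along the tool's x, y, z in mm; "hand": the finger opening in mm, from 0 to 85.4. A call has 1 to 5 rows; each row shifts and turns the commanded pose from where the row before left it, along the tool's axes as they then stand; what a row does not reach is not made up. A row lasts 1/8 s, in which the tool goes at most 62.5 mm and 10.7 degrees, less where a joint would pass 70% of its speed; a pose out of reach is approached as far as the arm can. A call with a gripper value outside its range is refused whole. The fingers move at their own pace and stop on an object; "force" is the grip in N (left out, the last holds). Time passes only in rows, so rows that do not move let the fingers close. It gives the time, the measured TCP pose, the force and the opening at its end, in the units of the state.
- sense(): the state, without advancing time (a new reading comes with each control period).
- capture(name): name is "scene" or "side" or "wrist"; returns the picture (384x512x3 uint8, red, green, blue); there is no depth.
- get_calibration(name): a dict with "camera_matrix" (3x3 intrinsics, pixels), "D" ([k1, k2, p1, p2, k3] as OpenCV has them; the pictures are not rectified), "R" (3x3) and "t" (3): a world point X has camera coordinates R X + t; the wrist camera has in their place "T_tool_cam" (4x4, takes a point from camera to tool coordinates, whose origin is the TCP and whose axes are the tool frame's). Camera axes: x right, y down, z forward; pixel columns grow to the right and rows downward; lengths in mm; the calibration is good to about 2 mm. A picture is of the moment at which its call begins: read the wrist's pose just before it. get_calibration takes no time and is no camera call.
- finish_job(): hands the job in, once; it reports no verdict.
The state is a dict: "time_s": time; "joints": joint angles; "dq": joint speeds; "tau": joint torques, N m; "eef_pos": TCP position; "ee_rot": TCP orientation; "force": force on the tool from outside, world axes, zero at the start; "wrist_torque": the same for the moment, N m; "grip_width": opening from 0.0 (shut) to 1.0 (fully open).
Only numpy, scipy, OpenCV 4.12 (cv2) and the standard library are available. Lean on these libraries where they do the work, as an engineer would, in place of code of your own. Each camera call takes 0.05 s, during which the arm holds its last target.

### The job

The wooden cover on the hob is made of dovetailed panels that come apart only upwards. Lift the panel with the red knob straight up, level, out from between its neighbours, leaving the panel with the blue knob where it is, and set it down flat on the middle of the marble slab, lengthwise on it (either way round), then let go.

Things in the scene. Friction and masses are not known exactly. Their poses are not given: they have to be found in the camera images.
- red_knob (a point): Centre of the red knob (upright cylinder, diameter 26, 40 tall) on the panel to take, over its centre of mass. Panel: pale wood, 140 along x, 67 along y, 18 thick, about 0.22 kg; top 20 below this point, underside 38 below. A dovetail tongue stands out 16 on its +y side into one neighbour; a socket in its -y side holds the other's. Play 2.5 all round; raised 25 it is free. All in mm; z up.
- blue_knob (a point): Centre of the blue knob of the panel that stays: same size and shape, 70 mm from the red one along y, on either side (varies). Both panels rest (tops 60 mm above the hob) in the cover between dark, fixed end boards without knobs, whose tops are level with the panels'.
- slab_top (a point): Centre of the top of the white marble slab (fixed): 230 mm long along x, 180 mm wide along y, 22 mm thick, on feet, its top 60 mm above the hob, left or right of the cover. With the panel lying on it the red knob's centre is 38 mm above this point.
Mind the look-alikes: they are no part of the job. Leave any purple look-alike of the part that bears red_knob alone.

How it is judged:
By the outcome, as a careful person would: the job done as asked, in the order asked, and still so for the second after the job is handed in, with the robot touching nothing.
It also fails if it takes over 45 s, if anything falls off the work surface, if the arm or the gripper's body presses on something with over 40 N, if the wrist force passes 120 N, or if a joint passes its speed limit or range.

## Working session

There is one attempt and no reset: what is moved stays moved. The work goes in short steps, Python scripts to look and compute and a tool call to move; the robot and the scene stay as the last step left them, time stands still between calls to the robot, and variables do not carry over. Pictures are saved under pics/ and viewed, and the job is handed in when it is done.

Besides the shell and the picture viewer there is one more tool, called as name([rows], argument=value, ...), one row to a line, values as JSON. jog_arm: Moves the arm, as the interface text tells. Its arguments: {"type":"object","properties":{"increments":{"type":"array","items":{"type":"object","properties":{"rx":{"type":"number"},"ry":{"type":"number"},"rz":{"type":"number"},"x":{"type":"number"},"y":{"type":"number"},"z":{"type":"number"},"hand":{"type":"number"}}}},"force":{"type":"number"}},"required":["increments"]}

```bash
mkdir -p pics; ls; cat > h.py <<'E'
import numpy as np, cv2
from rig import sense, capture, get_calibration, finish_job
def save(n,f):
    im=capture(n); cv2.imwrite('pics/'+f,cv2.cvtColor(im,cv2.COLOR_RGB2BGR)); return im
def cam(n,s=None):
    c=get_calibration(n);K=np.array(c['camera_matrix']);D=np.array(c['D'])
    if 'R' in c: R=np.array(c['R']);t=np.array(c['t'])
    else:
        T=np.array(c['T_tool_cam']);w,x,y,z=s['ee_rot']
        from scipy.spatial.transform import Rotation as Ro
        W=np.eye(4);W[:3,:3]=Ro.from_quat([x,y,z,w]).as_matrix();W[:3,3]=s['eef_pos']
        M=np.linalg.inv(W@T);R=M[:3,:3];t=M[:3,3]
    return K,D,R,t
def ray(c,uv):
    K,D,R,t=c;p=cv2.undistortPoints(np.array([[uv]],float),K,D)[0,0]
    return -R.T@t, R.T@np.array([p[0],p[1],1])
def onz(c,uv,z):
    o,d=ray(c,uv);return o+d*(z-o[2])/d[2]
def proj(c,X):
    K,D,R,t=c;return cv2.projectPoints(np.array([X],float),cv2.Rodrigues(R)[0],t,K,D)[0][0,0]
def tri(a,ua,b,ub):
    o1,d1=ray(a,ua);o2,d2=ray(b,ub);A=np.c_[d1,-d2];k=np.linalg.lstsq(A,o2-o1,rcond=None)[0]
    p,q=o1+d1*k[0],o2+d2*k[1];return (p+q)/2,np.linalg.norm(p-q)
E
python3 - <<'E'
from h import *
s=sense();print(s)
for n in('scene','side','wrist'):save(n,n+'0.png')
for n in('scene','side'):
    c=cam(n);print(n,-c[2].T@c[3],c[2][2])
E
```

```text
pics
{'time_s': 0.0, 'joints': array([-2.23406413e-01,  3.13455518e-01,  1.49843371e+00,  3.32432454e-05,
        1.33100358e+00, -2.23444241e-01]), 'dq': array([-0.00076271,  0.00189507, -0.00038315, -0.00042302, -0.00128559,
       -0.00129946]), 'tau': array([-5.78409599e-04, -4.12261176e+01, -2.59742296e+01, -3.58453699e-04,
        4.11797926e-03, -1.23038126e-05]), 'eef_pos': array([5.24745396e+02, 5.07671625e-02, 2.30733523e+02]), 'ee_rot': array([ 0.49961231,  0.49975714,  0.50040243, -0.5002277 ]), 'force': array([ 0.07504788, -0.41921104, -0.24352393]), 'wrist_torque': array([-0.00882016, -0.03581645,  0.0219047 ]), 'grip_width': 0.9976120216753539}
scene [-294.35740039 -920.15545502  528.63665038] [ 0.74868262  0.51400137 -0.41866088]
side [  -54.14631007 -1425.07466015   618.75246905] [ 0.41870806  0.79694292 -0.43539125]
```

View pics/scene0.png

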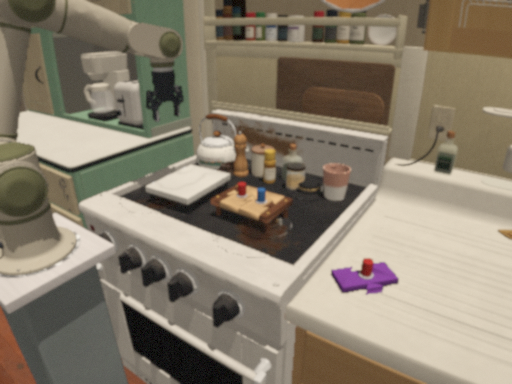

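View pics/side0.png

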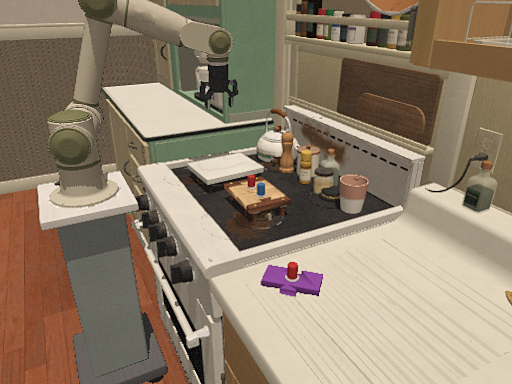

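View pics/wrist0.png

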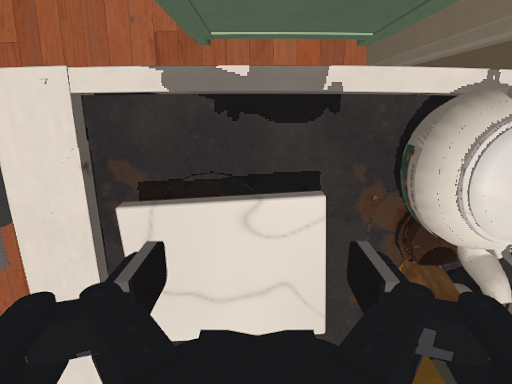

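The scene picture shows the wooden cover with a red knob at about (242,188) and a blue one at (262,194). In side they are at (251,181) and (261,189). The slab lies to the left in +y, at scene (188,183). The only thing that could be taken for the target is the purple panel with its red knob, scene (368,266) and side (293,270). I choose the pale wood panel on the hob and check it in a crop.

```bash
cat >> h.py <<'E'
def blobs(im,lo,hi,amin=8):
    h=cv2.cvtColor(im,cv2.COLOR_RGB2HSV);m=np.zeros(h.shape[:2],np.uint8)
    for a,b in zip(lo,hi): m|=cv2.inRange(h,np.array(a),np.array(b))
    n,l,st,ce=cv2.connectedComponentsWithStats(m)
    return [(st[i].tolist(),ce[i].round(1).tolist()) for i in range(1,n) if st[i][4]>=amin],m
RED=([(0,150,80),(174,150,80)],[(6,255,255),(180,255,255)]);BLUE=([(100,120,60)],[(120,255,255)])
E
python3 - <<'E'
from h import *
I={n:cv2.cvtColor(cv2.imread(f'pics/{n}0.png'),cv2.COLOR_BGR2RGB) for n in('scene','side')}
def inside(b):return 150<b[1][1]<210 and 200<b[1][0]<300
P={}
for n in I:
    for k,C in(('r',RED),('b',BLUE)):
        bl=[b for b in blobs(I[n],*C,6)[0] if inside(b)];print(n,k,bl)
        if bl:P[n,k]=max(bl,key=lambda b:b[0][4])[0]
a,b=cam('scene'),cam('side')
for k in'rb':
    u=[ (P[n,k][0]+(P[n,k][2]-1)/2,P[n,k][1]+(P[n,k][3]-1)/2) for n in('scene','side')]
    print(k,u,tri(a,u[0],b,u[1]),onz(a,u[0],80),onz(b,u[1],80))
sc=cv2.resize(I['scene'][150:260,130:310],None,fx=4,fy=4,interpolation=cv2.INTER_CUBIC)
cv2.imwrite('pics/crop1.png',sc[:,:,::-1])
from scipy.spatial.transform import Rotation as Ro
s=sense();w,x,y,z=s['ee_rot'];print(Ro.from_quat([x,y,z,w]).as_matrix().round(3))
E
```

```text
scene r [([237, 181, 9, 14, 91], [241.3, 187.3])]
scene b [([259, 188, 6, 13, 64], [261.1, 193.5])]
side r [([247, 175, 9, 12, 85], [250.9, 180.2])]
side b [([258, 183, 6, 12, 71], [260.5, 188.6])]
r [(241.0, 187.5), (251.0, 180.5)] (array([ 487.46829358, -338.84810214,   84.38071363]), np.float64(5.202254434707135)) [ 500.14845196 -329.16571761   80.        ] [ 488.76349282 -335.56604819   80.        ]
b [(261.5, 194.0), (260.5, 188.5)] (array([ 482.05942618, -415.51677277,   86.98548424]), np.float64(2.6434752032398765)) [ 496.88127556 -405.73212229   80.        ] [ 487.48151064 -404.95225215   80.        ]
[[-0.001  1.    -0.   ]
 [ 0.    -0.    -1.   ]
 [-1.    -0.001 -0.   ]]
```

View pics/crop1.png

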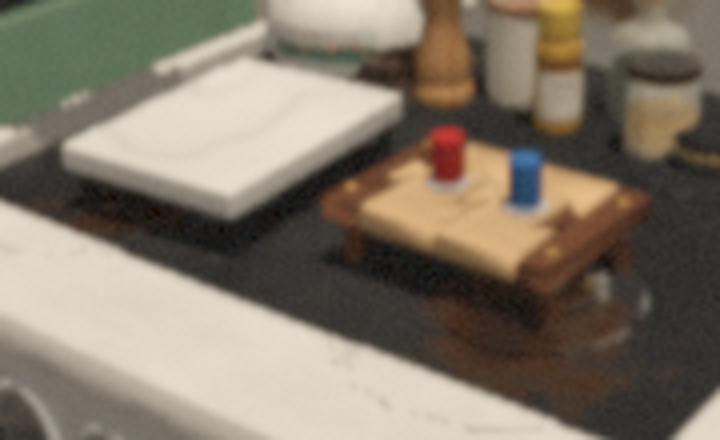

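The crop confirms the choice: the red knob sits on the pale dovetailed panel, with the blue-knobbed panel beside it towards -y. The triangulated height (84) and spacing (about 73) agree with the expected 80 and 70. I'll measure the slab from the first wrist picture while moving over the cover, with the jaws along x so they stay clear of the blue knob.

```bash
python3 - <<'E'
from h import *
s=sense();c=cam('wrist',s);print('cam',-c[2].T@c[3],c[2][2])
for uv in((119,207),(325,196),(325,333)):print(uv,onz(c,uv,60))
E
```

```text
cam [524.49557014  69.10784226 374.10189463] [ 5.26334114e-04 -2.70551418e-01 -9.62705382e-01]
(119, 207) [375.07684593 -35.56652327  60.        ]
(325, 196) [597.82414159 -23.26704107  60.        ]
(325, 333) [ 609.25621824 -200.04059085   60.        ]
```

jog_arm([
  {"z": 50,"y": -5},
  {"z": 50,"y": -5},
  {"z": 50,"y": -5},
  {"z": 50,"y": -5},
])

```text
schema error: expected keys rx, ry, rz, x, y, z, hand
```

jog_arm([
  {"x": 0,"y": -5,"z": 50,"rx": 0,"ry": 0,"rz": 0,"hand": 85},
  {"x": 0,"y": -5,"z": 50,"rx": 0,"ry": 0,"rz": 0,"hand": 85},
  {"x": 0,"y": -5,"z": 50,"rx": 0,"ry": 0,"rz": 0,"hand": 85},
  {"x": 0,"y": -5,"z": 50,"rx": 0,"ry": 0,"rz": 0,"hand": 85},
  {"x": 0,"y": 0,"z": 0,"rx": 0,"ry": 0,"rz": 0,"hand": 85},
])

```text
time_s: 0.78
eef_pos: [504.3, -202.8, 230.7]
ee_rot: [-0.499, -0.501, -0.499, 0.501]
force: [0.0, 0.7, -0.7]
grip_width: 0.999
```

```bash
python3 - <<'E'
from h import *
s=sense();im=save('wrist','w1.png');print(s['time_s'],s['eef_pos'],s['ee_rot'],abs(s['dq']).max())
E
```

```text
0.775 [ 504.31749999 -202.79667597  230.69458215] [-0.4987328  -0.50083283 -0.49921033  0.50121963] 0.06578499502402545
```

View pics/w1.png

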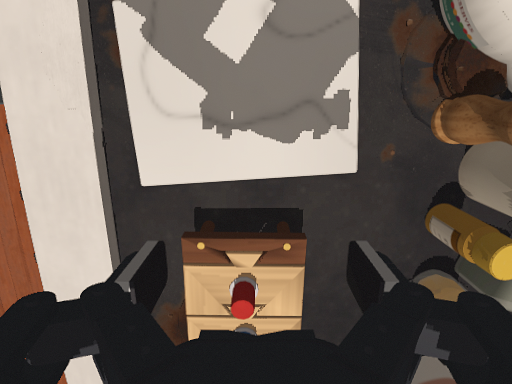

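```bash
python3 - <<'E'
from h import *
s=sense();im=cv2.cvtColor(cv2.imread('pics/w1.png'),cv2.COLOR_BGR2RGB);c=cam('wrist',s)
for n,uv in dict(BL=(141,186),BR=(357,172),Ltop=(113,2),Rtop=(359,2),bTL=(182,237),bTR=(306,233),pL=(183,267),pR=(305,265),jL=(186,318),jR=(303,318)).items():print(n,onz(c,uv,60).round(1))
bl,_=blobs(im,*RED,30);print(bl)
b=[x for x in bl if 200<x[1][0]<280 and x[1][1]>250][0][0]
print('top low edge',onz(c,(b[0]+b[2]/2,b[1]+b[3]-1),100), 'L/R',onz(c,(b[0],305),100),onz(c,(b[0]+b[2],305),100))
for X in((490,-335,60),(490,-335,80),(490,-335,100)):print(proj(c,X))
cv2.imwrite('pics/c2.png',cv2.resize(im[200:345,150:350],None,fx=4,fy=4,interpolation=cv2.INTER_CUBIC)[:,:,::-1])
E
```

```text
BL [ 381.6 -212.7   60. ]
BR [ 609.8 -198.3   60. ]
Ltop [371.7 -36.1  60. ]
Rtop [599.7 -37.6  60. ]
bTL [ 421.4 -271.4   60. ]
bTR [ 559. -267.   60.]
pL [ 419.8 -308.7   60. ]
pR [ 559.5 -306.5   60. ]
jL [ 418.3 -378.3   60. ]
jR [ 560.3 -378.5   60. ]
[([231, 282, 24, 37, 701], [242.5, 300.8])]
top low edge [ 489.6966526  -346.74729206  100.        ] L/R [ 477.46488181 -330.59587963  100.        ] [ 502.45251487 -330.64095323  100.        ]
[244.49757118 287.0487405 ]
[243.83952486 297.2194803 ]
[243.105349  308.5788411]
```

View pics/c2.png

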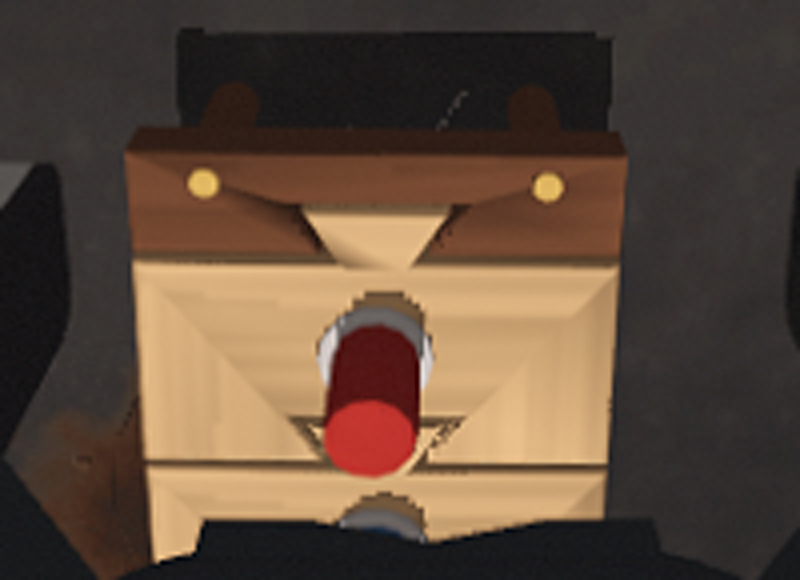

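The picture shows the red knob's top at (243,309) and its base at (244,289). The panel seams are at rows 266 and 317, and the slab's near corners at (141,186) and (357,172). That puts the knob at about (490,-337) and the slab centre at about (491,-117), with the slab yawed about +0.06 rad and the cover about 0.

jog_arm([
  {"x": 0,"y": -7,"z": 50,"rx": 0,"ry": 0,"rz": 0,"hand": 60},
  {"x": 0,"y": -7,"z": 50,"rx": 0,"ry": 0,"rz": 0,"hand": 60},
  {"x": 30,"y": 0,"z": 34,"rx": 0,"ry": 0,"rz": 0,"hand": 60},
  {"x": 40,"y": 0,"z": 0,"rx": 0,"ry": 0,"rz": 0,"hand": 60},
  {"x": 40,"y": 0,"z": 0,"rx": 0,"ry": 0,"rz": 0,"hand": 60},
])

```text
time_s: 1.45
eef_pos: [491.3, -333.1, 120.0]
ee_rot: [0.5, 0.5, 0.5, -0.5]
force: [0.5, -0.2, -0.7]
grip_width: 0.703
```

jog_arm([
  {"x": 0,"y": 0,"z": 0,"rx": 0,"ry": 0,"rz": 0,"hand": 60},
])

```text
time_s: 1.58
eef_pos: [490.4, -332.0, 119.0]
ee_rot: [0.498, 0.5, 0.502, -0.5]
force: [0.1, 0.8, 1.1]
grip_width: 0.701
```

```bash
python3 - <<'E'
from h import *
s=sense();print(s['eef_pos'],s['ee_rot'],s['grip_width'])
a=save('wrist','w2.png');b=save('side','s2.png');d=save('scene','c3.png')
f=lambda i:cv2.resize(i,None,fx=3,fy=3,interpolation=cv2.INTER_CUBIC)
o=np.hstack([f(b[110:230,190:320]),f(d[110:230,180:310])]);cv2.imwrite('pics/m2.png',o[:,:,::-1])
E
```

```text
[ 490.40373983 -331.98676071  118.97470464] [ 0.49818651  0.49976794  0.50239489 -0.49964145] 0.7013339955374133
```

View pics/m2.png

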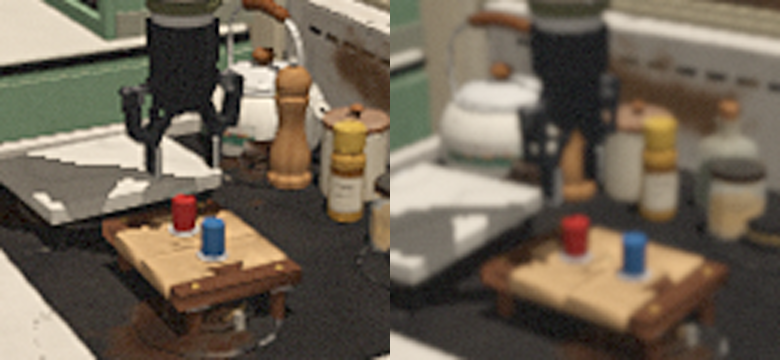

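View pics/w2.png

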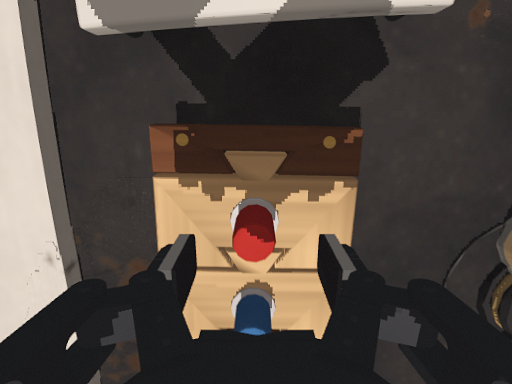

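```bash
python3 - <<'E'
from h import *
s=sense();im=cv2.cvtColor(cv2.imread('pics/w2.png'),cv2.COLOR_BGR2RGB);c=cam('wrist',s)
for k,C in(('r',RED),('b',BLUE)):
    bl,_=blobs(im,*C,60);print(k,bl)
print('knobtop pred',proj(c,(490,-337,100)),'tcp',proj(c,s['eef_pos']))
print('top ell',onz(c,(254,242),100),'low',onz(c,(254,261),100),'base',onz(c,(254.5,219),60),'blue base',onz(c,(253,306),60))
for n,uv in dict(s1L=(155,176),s1R=(356,177),s2L=(190,269),s2R=(320,269),bL=(150,125),bR=(362,126)).items():print(n,onz(c,uv,60).round(1))
cv2.imwrite('pics/c4.png',cv2.resize(im[180:340,170:340],None,fx=4,fy=3.6,interpolation=cv2.INTER_CUBIC)[:,:,::-1])
E
```

```text
r [([233, 205, 43, 57, 1921], [253.7, 233.5])]
b [([234, 295, 38, 41, 1214], [252.8, 315.9])]
knobtop pred [253.47168809 233.67120748] tcp [257.07261519 246.73002101]
top ell [ 490.2981708  -342.33120149  100.        ] low [ 490.27072628 -354.84874419  100.        ] base [ 490.48678594 -343.01278611   60.        ] blue base [ 489.17987254 -416.05410858   60.        ]
s1L [ 421.8 -311.4   60. ]
s1R [ 560.9 -312.2   60. ]
s2L [ 441.7 -383.3   60. ]
s2R [ 540.  -383.5   60. ]
bL [ 421.4 -276.8   60. ]
bR [ 562.  -277.4   60. ]
```

View pics/c4.png

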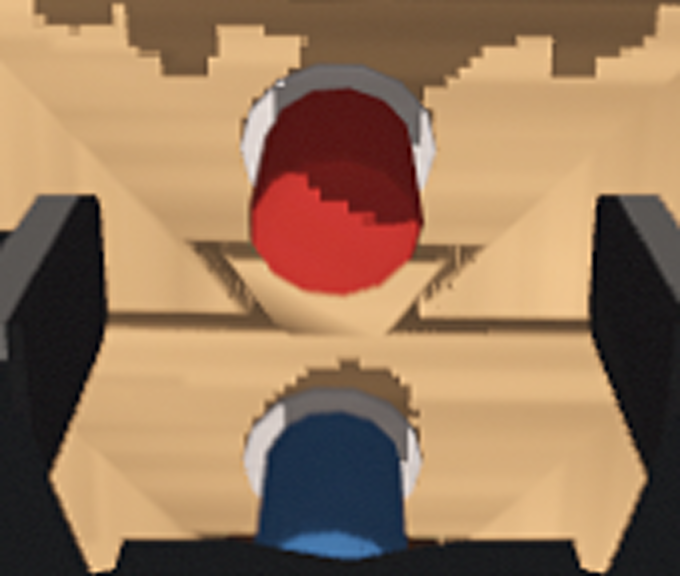

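```bash
python3 - <<'E'
from h import *
s=sense();c=cam('wrist',s)
p=s['eef_pos'];print(-c[2].T@c[3])
for z in(119,123,127,131):
  print(z,[proj(c,(p[0]-30,p[1]+d,z)).round(1).tolist() for d in(11,0,-11)])
E
```

```text
[ 491.16451113 -264.6538997   266.41228111]
119 [[198.7, 223.5], [199.9, 243.1], [201.0, 261.8]]
123 [[197.3, 226.4], [198.5, 246.4], [199.7, 265.6]]
127 [[195.9, 229.5], [197.1, 249.9], [198.3, 269.5]]
131 [[194.3, 232.8], [195.6, 253.6], [196.9, 273.6]]
```

Close up, the knob reads (490.3, -341.5), and the fingertip rows match their prediction within about 2 px. I'll take the knob at (490,-341): shift 9 mm towards -y, then go down.

jog_arm([
  {"x": 10,"y": 0,"z": 9,"rx": 0,"ry": 0,"rz": 0,"hand": 60},
  {"x": 22,"y": 0,"z": 0,"rx": 0,"ry": 0,"rz": 0,"hand": 60},
  {"x": 20,"y": 0,"z": 0,"rx": 0,"ry": 0,"rz": 0,"hand": 60},
  {"x": 0,"y": 0,"z": 0,"rx": 0,"ry": 0,"rz": 0,"hand": 60},
])

```text
time_s: 2.22
eef_pos: [490.6, -343.0, 68.4]
ee_rot: [0.499, 0.5, 0.501, -0.5]
force: [-0.1, 0.3, 1.3]
grip_width: 0.706
```

```bash
python3 - <<'E'
from h import *
s=sense();print(s['time_s'],s['eef_pos'],s['ee_rot'],s['force'])
a=save('wrist','w5.png');b=save('side','s5.png')
f=lambda i,k:cv2.resize(i,None,fx=k,fy=k,interpolation=cv2.INTER_CUBIC)
cv2.imwrite('pics/m5.png',np.hstack([f(b[130:230,200:300],4),f(a[150:350,160:360],2)])[:,:,::-1])
E
```

```text
2.225 [ 490.57045685 -343.03920393   68.38996754] [ 0.4992364   0.50007261  0.50062104 -0.50006898] [-0.14516839  0.27109907  1.32909005]
```

View pics/m5.png

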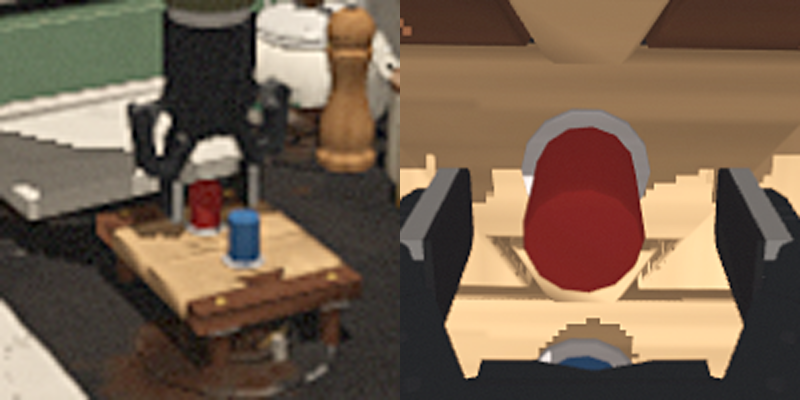

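```bash
python3 - <<'E'
from h import *
s=sense();im=cv2.cvtColor(cv2.imread('pics/w5.png'),cv2.COLOR_BGR2RGB);c=cam('wrist',s)
bl,_=blobs(im,*RED,60);b=bl[0][0];print(bl)
print('low',onz(c,(b[0]+b[2]/2,b[1]+b[3]-.5),100),'L',onz(c,(b[0],270),100),'R',onz(c,(b[0]+b[2],270),100))
p=s['eef_pos']
for z in(72,76,80):print([proj(c,(p[0]+e*30,p[1]+d,z)).round(1).tolist() for e in(-1,1) for d in(11,-11)])
print('seen tip rows: 234 .. 299 approx')
E
```

```text
[([222, 214, 60, 82, 3891], [251.7, 255.5])]
low [ 489.03383796 -351.98329368  100.        ] L [ 476.66432708 -339.72784913  100.        ] R [ 501.53242307 -339.77425418  100.        ]
[[196.5, 228.1], [199.0, 267.7], [317.6, 227.9], [315.2, 267.5]]
[[195.0, 231.3], [197.6, 271.7], [319.2, 231.1], [316.6, 271.5]]
[[193.4, 234.6], [196.1, 275.9], [320.8, 234.4], [318.2, 275.7]]
seen tip rows: 234 .. 299 approx
```

The knob now reads (489,-339.5), so I make a small correction and close the jaws.

jog_arm([
  {"x": 3,"y": -1.5,"z": -3,"rx": 0,"ry": 0,"rz": 0,"hand": 60},
  {"x": 0,"y": 0,"z": 0,"rx": 0,"ry": 0,"rz": 0,"hand": 20},
  {"x": 0,"y": 0,"z": 0,"rx": 0,"ry": 0,"rz": 0,"hand": 20},
  {"x": 0,"y": 0,"z": 0,"rx": 0,"ry": 0,"rz": 0,"hand": 20},
  {"x": 0,"y": 0,"z": 0,"rx": 0,"ry": 0,"rz": 0,"hand": 20},
], force=60)

```text
time_s: 2.95
eef_pos: [489.7, -340.2, 66.9]
ee_rot: [0.5, 0.5, 0.5, -0.5]
force: [-1.9, 1.4, 6.0]
grip_width: 0.284
```

jog_arm([
  {"x": 0,"y": 0,"z": 0,"rx": 0,"ry": 0,"rz": 0,"hand": 20},
  {"x": 0,"y": 0,"z": 0,"rx": 0,"ry": 0,"rz": 0,"hand": 20},
])

```text
time_s: 3.2
eef_pos: [489.7, -340.2, 66.8]
ee_rot: [0.5, 0.5, 0.5, -0.5]
force: [-1.0, 0.7, 5.5]
grip_width: 0.29
```

```bash
python3 - <<'E'
from h import *
s=sense();print(s['time_s'],s['eef_pos'],s['ee_rot'],s['force'],s['wrist_torque'],s['grip_width'])
a=save('wrist','w6.png');b=save('side','s6.png')
f=lambda i,k:cv2.resize(i,None,fx=k,fy=k,interpolation=cv2.INTER_CUBIC)
cv2.imwrite('pics/m6.png',np.hstack([f(b[130:230,200:300],4),f(a[150:350,160:360],2)])[:,:,::-1])
E
```

```text
3.2 [ 489.71770631 -340.16507201   66.84249898] [ 0.50030575  0.49998591  0.49972105 -0.49998712] [-0.99338116  0.70631293  5.48817797] [1.82708517e-01 1.76657280e-01 1.65261263e-05] 0.2901684869840861
```

View pics/m6.png

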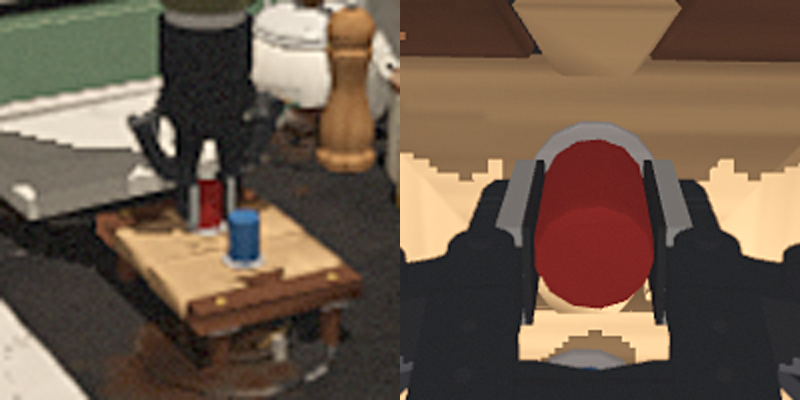

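The jaws are shut on the knob at about 25 mm opening (knob 26), with the red cylinder held between both pads. I lift straight up in small steps.

jog_arm([
  {"x": -3,"y": 0,"z": 0,"rx": 0,"ry": 0,"rz": 0,"hand": 20},
  {"x": -3,"y": 0,"z": 0,"rx": 0,"ry": 0,"rz": 0,"hand": 20},
  {"x": 0,"y": 0,"z": 0,"rx": 0,"ry": 0,"rz": 0,"hand": 20},
], force=70)

```text
time_s: 3.68
eef_pos: [489.5, -340.0, 72.3]
ee_rot: [0.5, 0.5, 0.5, -0.5]
force: [-0.3, -0.3, -1.6]
grip_width: 0.282
```

```bash
python3 - <<'E'
from h import *
s=sense();print(s['time_s'],s['eef_pos'],s['ee_rot'],s['force'],s['wrist_torque'],s['grip_width'])
a=save('wrist','w7.png');b=save('side','s7.png');d=save('scene','c7.png')
f=lambda i,k:cv2.resize(i,None,fx=k,fy=k,interpolation=cv2.INTER_CUBIC)
cv2.imwrite('pics/m7.png',np.hstack([f(b[150:230,205:300],4),f(d[160:240,205:300],4)])[:,:,::-1])
E
```

```text
3.675 [ 489.49553821 -340.01185391   72.28284719] [ 0.49997392  0.50000933  0.50002155 -0.49999521] [-0.34883262 -0.30171449 -1.55947665] [-0.02031545  0.01557389  0.03301137] 0.2821972499286078
```

View pics/m7.png

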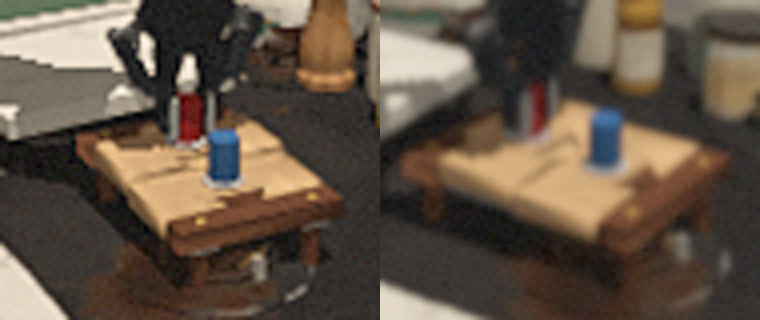

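The red panel is slightly up. The force is about -2 N, which is its weight alone, so nothing is binding and the torque is close to zero. I keep lifting.

jog_arm([
  {"x": -5,"y": 0,"z": 0,"rx": 0,"ry": 0,"rz": 0,"hand": 20},
  {"x": -5,"y": 0,"z": 0,"rx": 0,"ry": 0,"rz": 0,"hand": 20},
  {"x": -5,"y": 0,"z": 0,"rx": 0,"ry": 0,"rz": 0,"hand": 20},
  {"x": -5,"y": 0,"z": 0,"rx": 0,"ry": 0,"rz": 0,"hand": 20},
  {"x": 0,"y": 0,"z": 0,"rx": 0,"ry": 0,"rz": 0,"hand": 20},
])

```text
time_s: 4.45
eef_pos: [489.7, -340.2, 92.8]
ee_rot: [0.5, 0.5, 0.5, -0.5]
force: [-0.1, 0.1, -1.6]
grip_width: 0.29
```

jog_arm([
  {"x": -6,"y": 0,"z": 0,"rx": 0,"ry": 0,"rz": 0,"hand": 20},
  {"x": -8,"y": 0,"z": 0,"rx": 0,"ry": 0,"rz": 0,"hand": 20},
  {"x": -10,"y": 0,"z": 0,"rx": 0,"ry": 0,"rz": 0,"hand": 20},
  {"x": -10,"y": 0,"z": 0,"rx": 0,"ry": 0,"rz": 0,"hand": 20},
  {"x": 0,"y": 0,"z": 0,"rx": 0,"ry": 0,"rz": 0,"hand": 20},
])

```text
time_s: 5.08
eef_pos: [489.8, -340.3, 127.4]
ee_rot: [0.501, 0.5, 0.499, -0.5]
force: [0.6, 0.2, -1.7]
grip_width: 0.287
```

```bash
python3 - <<'E'
from h import *
s=sense();print(s['time_s'],s['eef_pos'],s['ee_rot'],s['force'],s['wrist_torque'],s['grip_width'])
a=save('wrist','w8.png');b=save('side','s8.png');d=save('scene','c8.png')
f=lambda i,k:cv2.resize(i,None,fx=k,fy=k,interpolation=cv2.INTER_CUBIC)
cv2.imwrite('pics/m8.png',np.hstack([f(b[130:230,205:300],4),f(d[140:240,205:300],4)])[:,:,::-1])
E
```

```text
5.075 [ 489.81407474 -340.31509091  127.37755917] [ 0.50067032  0.49997016  0.49935653 -0.50000213] [ 0.57208434  0.22583127 -1.68279926] [-0.0119906  -0.03287342 -0.01623532] 0.2872527330557927
```

View pics/m8.png

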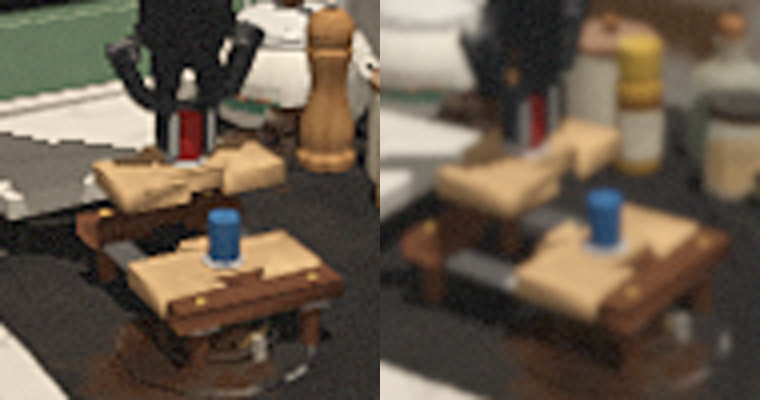

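View pics/w8.png

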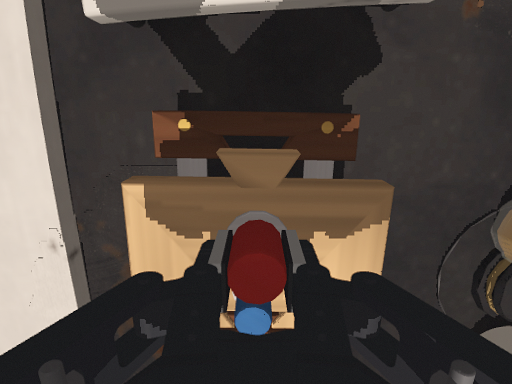

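The panel is clear and level, and the blue panel has stayed put. I move part of the way towards the slab, higher, to measure its near edge from straight above.

jog_arm([
  {"x": -30,"y": 0,"z": -30,"rx": 0,"ry": 0,"rz": 0,"hand": 20},
  {"x": -30,"y": 0,"z": -30,"rx": 0,"ry": 0,"rz": 0,"hand": 20},
  {"x": -20,"y": 0,"z": -20,"rx": 0,"ry": 0,"rz": 0,"hand": 20},
  {"x": 0,"y": 0,"z": 0,"rx": 0,"ry": 0,"rz": 0,"hand": 20},
  {"x": 0,"y": 0,"z": 0,"rx": 0,"ry": 0,"rz": 0,"hand": 20},
])

```text
time_s: 5.85
eef_pos: [489.2, -260.4, 205.2]
ee_rot: [0.499, 0.5, 0.5, -0.5]
force: [0.2, 0.1, -2.2]
grip_width: 0.289
```

```bash
python3 - <<'E'
from h import *
s=sense();print(s['time_s'],s['eef_pos'],s['ee_rot'],s['force'],s['wrist_torque'],s['grip_width'])
a=save('wrist','w9.png')
E
```

```text
5.85 [ 489.19017653 -260.38144899  205.20120812] [ 0.49942115  0.49994549  0.50043676 -0.50019603] [ 0.19467533  0.07807116 -2.18279079] [ 0.03012422  0.03107179 -0.01444757] 0.28869387816566777
```

View pics/w9.png

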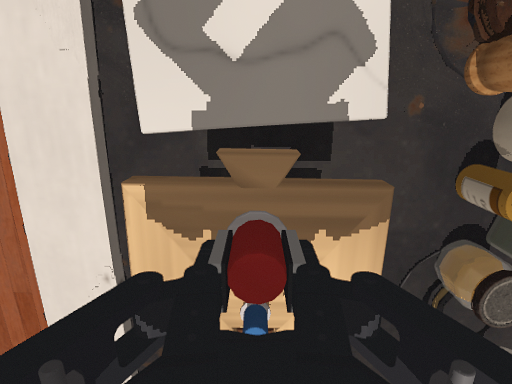

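```bash
python3 - <<'E'
from h import *
s=sense();c=cam('wrist',s);print(-c[2].T@c[3])
im=cv2.imread('pics/w9.png').astype(int);g=im.min(2)
# near edge: per column, last bright/slab row before dark
pts=[]
for u in list(range(150,190))+list(range(352,384)):
    r=[v for v in range(90,150) if g[v,u]>150]; 
    if r:pts.append((u,max(r)+.5))
W=np.array([onz(c,p,60)[:2] for p in pts]);k=np.polyfit(W[:,0],W[:,1],1);print('near edge slope',k,'res',np.std(W[:,1]-np.polyval(k,W[:,0])))
def side(rows,left):
    P=[]
    for v in rows:
        us=[u for u in range(105,420) if g[v,u]>150]
        # largest contiguous bright near slab
        u=(min(us)-.5) if left else (max([x for x in us if x<400])+.5)
        P.append(onz(c,(u,v),60)[:2])
    P=np.array(P);q=np.polyfit(P[:,1],P[:,0],1);print('side',left,q,np.std(P[:,0]-np.polyval(q,P[:,1])));return q
ql=side(range(15,125,5),True);qr=side(range(10,110,5),False)
cor=[]
for q in(ql,qr):
    # x=q0*y+q1,y=k0x+k1
    y=(k[0]*q[1]+k[1])/(1-k[0]*q[0]);x=q[0]*y+q[1];cor.append((x,y))
cor=np.array(cor);print(cor,np.linalg.norm(cor[1]-cor[0]))
d=cor[1]-cor[0];th=np.arctan2(d[1],d[0]);print('th',th,'centre',cor.mean(0)+90*np.array([-np.sin(th),np.cos(th)]))
# panel held
z=60+20+0
pz=s['eef_pos'][2]-66.8+60
for uv in((125,181),(391,184),(258,262)):print(uv,onz(c,uv,pz if uv[1]<200 else pz+40),pz)
E
```

```text
[ 488.92255957 -191.51182758  348.29263266]
near edge slope [ 5.93284106e-02 -2.37248441e+02] res 0.25991369933026975
side True [-5.69552704e-02  3.68771008e+02] 0.3040313366340294
side False [-5.66358708e-02  5.96944011e+02] 0.32213500723875266
[[ 380.99614632 -214.64454533]
 [ 608.33670106 -201.15679156]] 227.74030678222064
th 0.059258947973006015 centre [ 489.33623925 -118.05864524]
(125, 181) [ 422.19928134 -227.46812834  198.21765843] 198.21765842699102
(391, 184) [ 557.22196227 -229.20864111  198.21765843] 198.21765842699102
(258, 262) [ 489.41949316 -251.15844022  238.21765843] 198.21765842699102
```

The slab's near edge fits at yaw 0.059 with centre (489.4,-118), which agrees with the earlier views; the length reads 228 against 230. The held panel's yaw is about -0.01. I move over the centre, turn +0.07 about world z (rx -0.07), and lower to just above the slab.

jog_arm([
  {"x": 0,"y": 0,"z": -35,"rx": 0,"ry": 0,"rz": 0,"hand": 20},
  {"x": 0,"y": 0,"z": -40,"rx": 0,"ry": 0,"rz": 0,"hand": 20},
  {"x": 0,"y": 0,"z": -40,"rx": 0,"ry": 0,"rz": 0,"hand": 20},
  {"x": 10,"y": 0,"z": -28,"rx": 0,"ry": 0,"rz": 0,"hand": 20},
  {"x": 25,"y": 0,"z": 0,"rx": -0.07,"ry": 0,"rz": 0,"hand": 20},
])

```text
time_s: 6.52
eef_pos: [489.8, -116.1, 170.8]
ee_rot: [0.518, 0.482, 0.518, -0.481]
force: [0.3, -0.2, -3.2]
grip_width: 0.286
```

jog_arm([
  {"x": 30,"y": 0,"z": 0,"rx": 0,"ry": 0,"rz": 0,"hand": 20},
  {"x": 25,"y": 0,"z": 0,"rx": 0,"ry": 0,"rz": 0,"hand": 20},
  {"x": 15,"y": 0,"z": 0,"rx": 0,"ry": 0,"rz": 0,"hand": 20},
  {"x": 0,"y": 0,"z": 0,"rx": 0,"ry": 0,"rz": 0,"hand": 20},
  {"x": 0,"y": 0,"z": 0,"rx": 0,"ry": 0,"rz": 0,"hand": 20},
])

```text
time_s: 7.15
eef_pos: [490.0, -117.4, 102.0]
ee_rot: [0.518, 0.482, 0.517, -0.482]
force: [-0.4, -0.4, -1.5]
grip_width: 0.285
```

```bash
python3 - <<'E'
from h import *
from scipy.spatial.transform import Rotation as Ro
s=sense();w,x,y,z=s['ee_rot'];print(s['time_s'],s['eef_pos'],s['force'],s['wrist_torque'],s['grip_width']);print(Ro.from_quat([x,y,z,w]).as_matrix().round(3))
a=save('wrist','w10.png');b=save('side','s10.png');d=save('scene','c10.png')
f=lambda i,k:cv2.resize(i,None,fx=k,fy=k,interpolation=cv2.INTER_CUBIC)
cv2.imwrite('pics/m10.png',np.hstack([f(b[110:230,180:275],4),f(d[120:240,140:235],4)])[:,:,::-1])
E
```

```text
7.15 [ 489.95463141 -117.37770328  102.00962405] [-0.35214084 -0.35846484 -1.45689098] [-0.03135443  0.01769109 -0.00330895] 0.28462953661744916
[[ 0.001  0.998  0.07 ]
 [-0.001  0.07  -0.998]
 [-1.     0.001  0.001]]
```

View pics/m10.png

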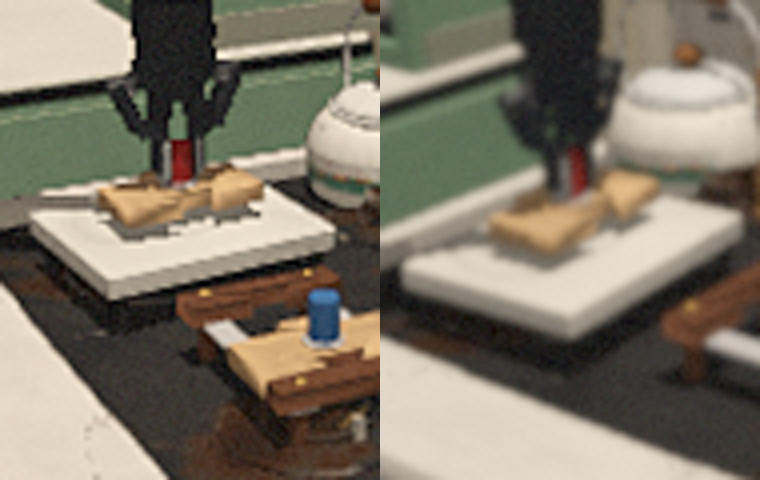

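View pics/w10.png

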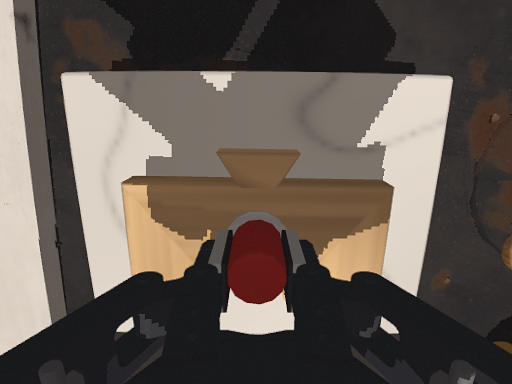

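```bash
python3 - <<'E'
from h import *
s=sense();c=cam('wrist',s)
a,b=onz(c,(63,75),60),onz(c,(451,78),60);d=(b-a)[:2];th=np.arctan2(d[1],d[0]);print(a,b,np.hypot(*d),th,'centre',(a+b)[:2]/2-90*np.array([-np.sin(th),np.cos(th)]))
z=s['eef_pos'][2]-6.8
p,q=onz(c,(125,181),z),onz(c,(391,184),z);print(p,q,np.arctan2(*(q-p)[1::-1]),'mid',(p+q)/2)
print('knob top',[onz(c,u,z+40).round(1) for u in((258,303.5),(229,272),(288,272))], proj(c,s['eef_pos']+[0,0,34]))
E
```

```text
[371.92144484 -37.53416936  60.        ] [596.72062841 -23.50912679  60.        ] 225.2362643000113 0.062308446322932594 centre [ 489.92516896 -120.34699918]
[420.96186597 -88.95864342  95.23887133] [555.73231549 -81.26604583  95.23887133] 0.05701739251274568 mid [488.34709073 -85.11234463  95.23887133]
knob top [array([ 490.8, -127.1,  135.2]), array([ 478.1, -113.1,  135.2]), array([ 501.8, -111.5,  135.2])] [257.36689944 283.7299934 ]
```

The panel edge (yaw 0.057) is parallel to the slab edge (0.060). The knob reads about 3 mm too far in +y of the slab centre, so I shift it back 3 mm and lower the panel.

jog_arm([
  {"x": 6,"y": 0,"z": 3,"rx": 0,"ry": 0,"rz": 0,"hand": 20},
  {"x": 6,"y": 0,"z": 0,"rx": 0,"ry": 0,"rz": 0,"hand": 20},
  {"x": 2,"y": 0,"z": 0,"rx": 0,"ry": 0,"rz": 0,"hand": 20},
  {"x": 1,"y": 0,"z": 0,"rx": 0,"ry": 0,"rz": 0,"hand": 20},
  {"x": 0,"y": 0,"z": 0,"rx": 0,"ry": 0,"rz": 0,"hand": 20},
])

```text
time_s: 7.92
eef_pos: [489.7, -120.0, 86.3]
ee_rot: [0.517, 0.482, 0.517, -0.482]
force: [-0.1, -0.0, -1.3]
grip_width: 0.284
```

jog_arm([
  {"x": 1,"y": 0,"z": 0,"rx": 0,"ry": 0,"rz": 0,"hand": 20},
  {"x": 0,"y": 0,"z": 0,"rx": 0,"ry": 0,"rz": 0,"hand": 20},
])

```text
time_s: 8.18
eef_pos: [489.7, -120.0, 85.3]
ee_rot: [0.517, 0.482, 0.517, -0.482]
force: [-0.3, 0.2, -1.6]
grip_width: 0.287
```

jog_arm([
  {"x": 1,"y": 0,"z": 0,"rx": 0,"ry": 0,"rz": 0,"hand": 20},
  {"x": 0,"y": 0,"z": 0,"rx": 0,"ry": 0,"rz": 0,"hand": 20},
])

```text
time_s: 8.43
eef_pos: [489.8, -120.0, 84.9]
ee_rot: [0.517, 0.482, 0.517, -0.482]
force: [-3.0, 1.7, 4.1]
grip_width: 0.286
```

Contact comes at z 84.9, against 84.8 predicted. I release and back straight up.

jog_arm([
  {"x": 0,"y": 0,"z": 0,"rx": 0,"ry": 0,"rz": 0,"hand": 50},
  {"x": 0,"y": 0,"z": 0,"rx": 0,"ry": 0,"rz": 0,"hand": 50},
  {"x": 0,"y": 0,"z": 0,"rx": 0,"ry": 0,"rz": 0,"hand": 50},
  {"x": 0,"y": 0,"z": 0,"rx": 0,"ry": 0,"rz": 0,"hand": 50},
])

```text
time_s: 8.93
eef_pos: [489.7, -120.0, 84.3]
ee_rot: [0.517, 0.482, 0.517, -0.482]
force: [0.7, 0.0, 0.2]
grip_width: 0.583
```

jog_arm([
  {"x": -15,"y": 0,"z": 0,"rx": 0,"ry": 0,"rz": 0,"hand": 50},
  {"x": -30,"y": 0,"z": 0,"rx": 0,"ry": 0,"rz": 0,"hand": 50},
  {"x": -40,"y": 0,"z": 0,"rx": 0,"ry": 0,"rz": 0,"hand": 50},
  {"x": -40,"y": 0,"z": 0,"rx": 0,"ry": 0,"rz": 0,"hand": 50},
  {"x": 0,"y": 0,"z": 20,"rx": 0,"ry": 0,"rz": 0,"hand": 50},
])

```text
time_s: 9.55
eef_pos: [492.3, -140.2, 213.2]
ee_rot: [0.52, 0.482, 0.515, -0.481]
force: [-0.6, -0.5, -0.9]
grip_width: 0.586
```

jog_arm([
  {"x": 0,"y": 0,"z": 40,"rx": 0,"ry": 0,"rz": 0,"hand": 50},
  {"x": 0,"y": 0,"z": 0,"rx": 0,"ry": 0,"rz": 0,"hand": 50},
  {"x": 0,"y": 0,"z": 0,"rx": 0,"ry": 0,"rz": 0,"hand": 50},
])

```text
time_s: 9.93
eef_pos: [493.6, -179.7, 208.8]
ee_rot: [0.517, 0.482, 0.518, -0.482]
force: [0.4, 0.7, -0.4]
grip_width: 0.584
```

```bash
python3 - <<'E'
from h import *
s=sense();print(s['time_s'],s['eef_pos'],s['force'],s['grip_width'],abs(s['dq']).max())
a=save('wrist','w11.png');b=save('side','s11.png');d=save('scene','c11.png')
f=lambda i,k:cv2.resize(i,None,fx=k,fy=k,interpolation=cv2.INTER_CUBIC)
cv2.imwrite('pics/m11.png',np.hstack([f(b[110:230,180:275],4),f(d[120:240,140:235],4)])[:,:,::-1])
E
```

```text
9.925 [ 493.58591041 -179.71484303  208.84542474] [ 0.41357102  0.66026604 -0.42096753] 0.584131817366524 0.01753801167577134
```

View pics/m11.png

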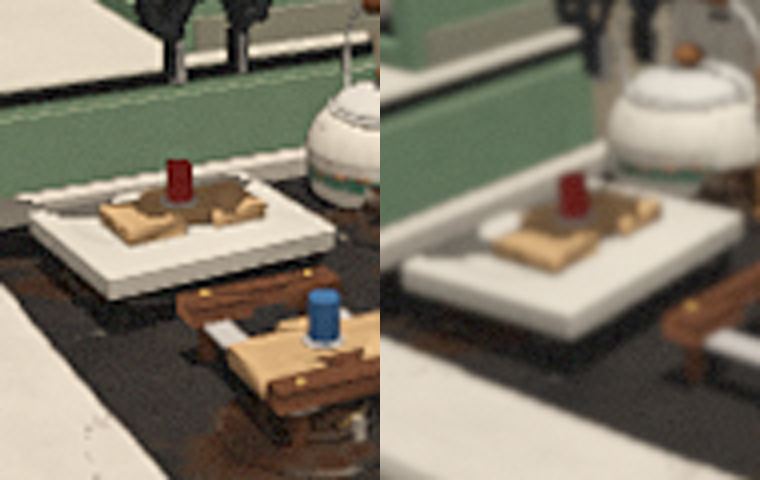

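View pics/w11.png

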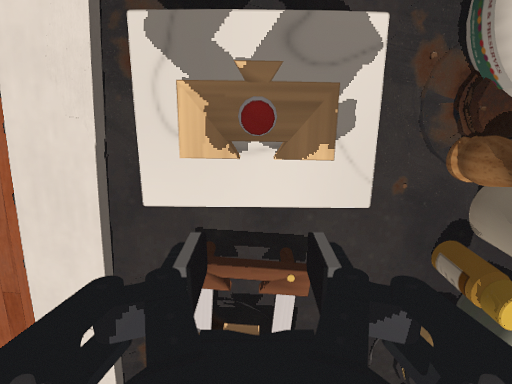

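```bash
python3 - <<'E'
from h import *
s=sense();c=cam('wrist',s)
C=np.array([onz(c,u,60)[:2] for u in((129,12),(388,13),(371,208),(144,207))]);print(C,'centre',C.mean(0))
k=onz(c,(258,117),118)[:2];print('knob',k,k-C.mean(0))
P=[onz(c,u,78)[:2] for u in((177,81),(338,83),(335,160),(180,157))];print('panel',np.array(P).mean(0), 'yaw',np.arctan2(*(P[1]-P[0])[::-1]),'slab yaw',np.arctan2(*(C[1]-C[0])[::-1]),np.arctan2(*(C[2]-C[3])[::-1]))
E
```

```text
[[ 372.90557931  -37.80921534]
 [ 597.41022461  -22.68667704]
 [ 611.31160719 -200.61116513]
 [ 382.50884262 -215.49897111]] centre [ 491.03406343 -119.15150716]
knob [ 490.49159972 -117.86167477] [-0.54246371  1.28983239]
panel [ 490.73726357 -122.68815925] yaw 0.058434771554427084 slab yaw 0.06725797787725311 0.06497669789507834
```

The clear overhead view puts the knob 1.4 mm from the slab centre, and the yaws agree within 0.01 rad. The panel lies flat, the gripper is clear, and the blue panel is in place. I hand the job in.

```bash
python3 -c "
from h import *
print(finish_job())"
```

```text
the job is handed in; nothing more can be done
None
```

I lifted the red-knobbed panel straight up out of the cover, set it down flat and lengthwise on the middle of the marble slab, and let go. I handed the job in at about 10 s of the 45 s allowed.

- **Lift:** the wrist force showed only the panel's own weight (about 2 N), so nothing was binding. In the pictures the panel came out level, and the blue-knobbed panel stayed where it was.
- **Placing:** in the last overhead view the knob is about 1.4 mm from the slab's centre, and the panel's turn matches the slab's within about 0.01 rad. The panel touched down at tool height 84.9 mm, against 84.8 mm expected. The gripper is well clear of it.
- **Disagreements:** the slab measured 225–229 mm long instead of 230. Single views put the red knob up to about 5 mm apart in y, so I used the closest ones. My first move was refused because some keys were missing, and nothing moved.

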